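# Light reading over a live moss picture

## Task

Turn the grow light's dimmer dial to 6 on its scale (the orange mark). Then pick up the light meter by its handle, carry it over the row of potted plants and hold its sensor head level, diffuser up, centred about 15 mm above the round moss cushion in the middle of the hexagonal frame, with the head end pointing towards the grow lamp and the handle straight away from it so that nothing shades the sensor. Do not let anything touch the moss or its frame, leave the plants and the other things on the bench as they are, and finish while still holding the meter steady there in the gripper.

Things in the scene. Friction and masses are not known exactly. Their poses are not given: they have to be found in the camera images.
- dial (a joint): dimmer dial on the grey control box: black bar knob, bar 46 mm long, 13 mm thick, 26 mm tall on a disc 49 mm across; white line on one end of the bar is the pointer. Angle in rad: 0 at mark 0, growing clockwise seen from above, stops at 0 and 4.712 (mark 10); 11 ticks 0.471 rad apart, longer at 0, 5, 10; mark 6 (orange) is 2.827. Stays where left; friction 0.04 N m
- dial_grip (a point): on the dial's vertical axis at the height to pinch its bar: 72.5 mm above the bench, 21 mm above the disc, 5 mm below the bar's top. Axes as the control box (85 x 120 mm, 44 mm high, fixed). Pointer direction in the box's frame, counter-clockwise from its +x: 2.356 rad minus the dial angle, so mark 5 lies at +x (away from the robot)
- meter: the handheld light meter as a whole, 0.22 kg, 265 mm long, lying loose on the bench with its flat underside down and the sensor up; origin in the underside, below the grip point; +x points along it to the sensor head, +z up through the diffuser
- meter_grip (a point): centre of the meter's black handle where it balances, half-way up (16 mm above its underside). The handle is a block 30 mm wide (across y) and 32 mm high, reaching from 100 mm behind this point to 40 mm ahead of it; then a thin stem, then the head. Axes as the meter's
- meter_head (a point): centre of the flat underside of the sensor head: a dark metal cylinder of 40 mm diameter, 26 mm high, with a white diffuser dome on top (32 mm in all). It lies 145 mm ahead (+x) of the grip point and 16 mm below it, level with the handle's underside. Axes as the meter's
- moss_top (a point): top of the bright green moss cushion (86 mm diameter, gently domed) in the middle of the hexagonal wooden frame, 50 mm above the bench. Frame and the lower moss around the cushion stay below 42 mm; the frame is 248 mm across its flats, 287 mm across its corners, and fixed. Axes as the frame's, z up
- moss_frame: the hexagonal moss picture (frame and moss), lying fixed on the bench; origin under its middle
- lamp_post (a point): a point on the vertical post of the grow lamp, 100 mm above the bench; the lamp is clamped to the bench's left edge: a dark post of 19 mm diameter, with a white LED panel 260 mm wide on top of it, right above this point at 0.42 to 0.56 m, shining down across the bench
- pot_cactus: terracotta pot, 90 mm diameter, with a column cactus, 172 mm high in all; loose, 0.55 kg; origin under its middle. One of the row of three plants between meter and moss
- pot_snake: terracotta pot, 92 mm diameter, with stiff upright yellow-edged leaves, 184 mm high in all; loose, 0.5 kg; origin under its middle. One of the row of three
- pot_rosette: olive green pot, 92 mm diameter, with a rosette of striped leaves about 120 mm across, 130 mm high in all; loose, 0.55 kg; origin under its middle. One of the row of three
- moss_tub: clear plastic tub of loose moss, 150 x 210 mm, 75 mm high, at the far side; origin under its middle; leave it alone
- spray: clear spray bottle with green head, 76 mm diameter, 192 mm high, at the right; origin under its middle; leave it alone
- twine: spool of brown twine, 56 mm diameter, 60 mm high, far side; origin under its middle; leave it alone
- moss_brush: small wooden brush lying on the bench, 200 mm long, at the right; origin under its middle; leave it alone
- tweezers: long steel tweezers lying on the bench, 200 mm, near left; origin under their middle; leave them alone
Things that resemble listed ones, but are neither listed nor needed, are in the scene too. What is shaped like the pot_snake but purple is not meant.

How it is judged:
On the way, in this order (a step that is already met when the one before it is completed fails the run):
1. the dial is set to the orange mark, 6, within a quarter of a division (value of joint dial between 2.707 and 2.947 rad and velocity of joint dial between -0.1 and 0.1 rad/s), for 0.3 s.
2. the meter is picked up, well clear of the bench (height (world z) of meter_grip above 0.1 m and contact force between the fingers and meter above 1 N), for 0.2 s.
At the end, for the whole second after the job is handed in: Held in the fingers, still: dial within 0.12 rad of mark 6; head's underside within 15 mm sideways of the cushion's middle and 5 to 30 mm above its top; level within 8 degrees; lamp post ahead of the head, within 90 mm (20 degrees) of the meter's long axis; meter touches no moss, frame or plant (value of joint dial between 2.707 and 2.947 rad and horizontal distance between meter_head and moss_top below 0.015 m and z of meter_head in the frame of moss_top between 0.005 and 0.03 m and angle between meter_head's own z axis and vertical below 0.14 rad and x of lamp_post in the frame of meter_head above 0.1 m and y of lamp_post in the frame of meter_head between -0.09 and 0.09 m and contact force between the fingers and meter above 1 N and linear speed of meter below 0.02 m/s and contact force between meter and moss_frame below 0.05 N and contact force between meter and pot_cactus below 0.05 N and contact force between meter and pot_snake below 0.05 N and contact force between meter and pot_rosette below 0.05 N); the arm keeps its last pose, push and grip.
It fails at once if the meter or the robot touches the moss or its frame (contact force between anything else and moss_frame above 0.5 N).
It fails at once if a potted plant is moved over 20 mm or tipped (distance of any of pot_cactus, pot_snake, pot_rosette from where it was at the start of the episode above 0.02 m or angle between any of pot_cactus, pot_snake, pot_rosette's own z axis and vertical above 0.35 rad).
It fails at once if another thing on the bench is moved over 20 mm or knocked over (distance of any of moss_tub, spray, twine, moss_brush, tweezers from where it was at the start of the episode above 0.02 m or angle between spray's own z axis and vertical above 0.35 rad).
It also fails if it takes over 72 s, if anything falls off the work surface, if the arm or the gripper's body presses on something with over 40 N, if the wrist force passes 120 N, or if a joint passes its speed limit or range.

## Robot

A 7-joint arm with a two-finger parallel gripper is mounted at the origin on the work surface. World frame = base frame: x ahead of the robot, y to its left, z up, the work surface at z = 0. Lengths are in m, angles in rad, forces in N, time in s.
With the tool pointing down it reaches from about 0.4 to 0.85 m from the base axis. Payload 10.4 kg.
Tool frame: the origin (TCP) lies on the centre line of the jaws, within the pads' length; the fingertips stand 17 mm ahead of it and the grasp point (between the pads) lies 2 mm behind it; z points along the fingers, y is the line along which they close (so a half turn about z gives the same grasp; the last joint's range is limited). The gripper opens to 85 mm and grips with 20 to 120 N. Pads are 22 mm wide; open, the fingers measure 114 mm over their backs; the gripper's body (76 mm by 85 mm) begins 54 mm behind the grasp point. The pads swing forward as they close: fully open they stand 13 mm farther back than shut.
Start: joints at [1.197, 0.332, -0.065, 1.46, 0.022, 1.35, -0.088], TCP at [0.215, -0.587, 0.248] pointing down, gripper open.
Joint ranges: [-2.6, 2.6], [-0.5, 2.12], [-1.47, 1.34], [0.16, 2.42], [-1.27, 4.41], [0.06, 2.06], [-2.6, 2.6]. Speed limits (rad/s): [2.22, 2.22, 2.79, 2.79, 3.14, 3.14, 3.14].

## Interface

Orientations are given as a unit quaternion [x, y, z, w].
In Python, from workcell import sensors, imaging, order, spotter gives the robot as it stands. The module is installed in compiled form; this text tells all that it offers.
- The arm moves only by the shell command python3 -m inch 'ROWS' [FORCE]. ROWS is JSON, a list that holds one entry, the list of rows, each a list of 7 numbers: the shift along the tool's x, y, z in m, then the turn, a rotation vector about the tool's x, y, z in rad, then the closure, from -1 (fully open) to 1 (shut). In form: [[[x, y, z, ax, ay, az, hand], ...]]. A call has 1 to 10 rows; each row is the pose to reach, as a shift and turn from the pose commanded when the call began, along the tool's axes at that moment; what a row does not reach only later rows make up. A row lasts 1/10 s, in which the tool goes at most 50 mm and 8.59 degrees, less where a joint would pass 70% of its speed; a pose out of reach is approached as far as the arm can. A call with a gripper value outside its range is refused whole. The fingers move at their own pace and stop on an object; FORCE is the grip in N (left out, the last holds). Time passes only in rows, so rows that repeat a pose let the fingers close. It gives the time, the measured TCP pose, the force, the opening and the grip force at its end, in the units of the state.
- sensors.get_obs(): the state, without advancing time (a new reading comes with each control period).
- imaging.camera(name): name is "scene" or "top" or "wrist"; returns the picture (420x560x3 uint8, blue, green, red); there is no depth.
- imaging.calibration(name): a dict with "mtx" (3x3 intrinsics, pixels), "D" ([k1, k2, p1, p2, k3] as OpenCV has them; the pictures are not rectified), "R" (3x3) and "t" (3): a world point X has camera coordinates R X + t; the wrist camera has in their place "tool_from_camera" (4x4, takes a point from camera to tool coordinates, whose origin is the TCP and whose axes are the flange's). Camera axes: x right, y down, z forward; pixel columns grow to the right and rows downward; lengths in m; the calibration is good to about 2 mm. A picture is of the moment at which its call begins: read the wrist's pose just before it. calibration takes no time and is no camera call.
- order.hand_in(): hands the job in; it is judged then, once.
Trained networks look in the newest picture that a camera, given by its name, has taken for a name from the list of things; names that differ only in an ending like _2 or _b are one class to them, and where a whole thing is asked for, a point or a joint stands for the part that bears it (a point fixed in the world has none). Each returns a list of dicts, best first, with "conf" (0 to 1); they miss things now and then, are a little off and sometimes report something else, mostly with a low value. They report only what shows in the picture. A call takes as long as a camera call. They do not tell look-alikes from the thing itself.
- spotter.look_for(label, camera): "pixel" ([column, row] in pixels, amid what is visible of it).
The state is a dict: "clock": time; "joint_pos": joint angles; "joint_velocities": joint speeds; "tau": joint torques, N m; "position": TCP position; "ee_rot": TCP orientation; "ft_force": force on the tool from outside, world axes, zero at the start; "torque": the same for the moment, N m; "grip_width": opening from 0.0 (shut) to 1.0 (fully open); "grasp_force": force on a finger pad.
Only numpy, scipy, OpenCV 4.12 (cv2) and the standard library are available. Lean on these libraries where they do the work, as an engineer would, in place of code of your own. Each camera call takes 0.05 s, during which the arm holds its last target. There are 200 camera calls.

## Working session

There is one attempt and no reset: what is moved stays moved. The work goes in short steps, Python scripts to look and compute and a shell command to move; the robot and the scene stay as the last step left them, time stands still between calls to the robot, and variables do not carry over. Pictures are saved under pics/ and viewed, at most 10 in all, crops included, and the job is handed in when it is done.

```bash
mkdir -p pics; cat > h.py <<'E'
import numpy as np, cv2
from workcell import sensors, imaging, order, spotter
from scipy.spatial.transform import Rotation as Ro
def snap(n,f=None):
    im=imaging.camera(n)
    if f: cv2.imwrite(f'pics/{f}.png',im)
    return im
def ray(n,px,obs=None):
    c=imaging.calibration(n); D=np.array(c['D'],float)
    u=cv2.undistortPoints(np.array([[px]],float),np.array(c['mtx']),D)[0,0]
    d=np.array([*u,1.])
    if n=='wrist':
        obs=obs or sensors.get_obs(); T=np.array(c['tool_from_camera']); R=Ro.from_quat(obs['ee_rot']).as_matrix()
        return R@T[:3,3]+obs['position'], R@T[:3,:3]@d
    R=np.array(c['R']);t=np.array(c['t']); return -R.T@t, R.T@d
def at(n,px,z,obs=None):
    o,d=ray(n,px,obs); return o+d*(z-o[2])/d[2]
def proj(n,X):
    c=imaging.calibration(n)
    return cv2.projectPoints(np.array(X,float).reshape(-1,1,3),cv2.Rodrigues(np.array(c['R']))[0],np.array(c['t'],float),np.array(c['mtx']),np.array(c['D'],float))[0][:,0]
E
python3 - <<'E'
from h import *
o=sensors.get_obs(); print({k:np.round(v,3).tolist() for k,v in o.items()})
a=snap('top','top0'); b=snap('scene','scene0')
cv2.imwrite('pics/both.png',np.hstack([a,b])) if 0 else None
for n in ['top','scene']:
    for l in ['dial','dial_grip','meter','meter_grip','meter_head','moss_top','moss_frame','lamp_post','pot_cactus','pot_snake','pot_rosette']:
        print(n,l,[(np.round(r['pixel']).tolist(),round(r['conf'],2)) for r in spotter.look_for(l,n)][:3])
    c=imaging.calibration(n);print(-np.array(c['R']).T@c['t'])
E
```

```text
{'clock': 0.0, 'joint_pos': [1.197, 0.333, -0.065, 1.461, 0.022, 1.35, -0.089], 'joint_velocities': [-0.001, 0.0, -0.001, -0.0, 0.0, -0.001, 0.001], 'tau': [-0.001, -62.545, 0.048, -39.161, 0.016, 0.01, -0.0], 'position': [0.215, -0.587, 0.248], 'ee_rot': [0.985, 0.175, -0.0, -0.001], 'ft_force': [-0.008, 0.632, 0.028], 'torque': [0.012, -0.003, 0.014], 'grasp_force': 0.0, 'grip_width': 1.003}
top dial [([362.0, 178.0], 0.46)]
top dial_grip [([363.0, 178.0], 0.79), ([393.0, 259.0], 0.71)]
top meter [([391.0, 259.0], 0.85)]
top meter_grip [([395.0, 258.0], 0.64)]
top meter_head [([393.0, 260.0], 0.81), ([299.0, 255.0], 0.58)]
top moss_top [([198.0, 208.0], 0.83)]
top moss_frame [([297.0, 254.0], 0.23)]
top lamp_post [([58.0, 234.0], 0.7)]
top pot_cactus [([300.0, 167.0], 0.65), ([295.0, 210.0], 0.63), ([238.0, 131.0], 0.3)]
top pot_snake [([304.0, 168.0], 0.71), ([353.0, 280.0], 0.63), ([145.0, 272.0], 0.21)]
top pot_rosette [([300.0, 255.0], 0.77), ([363.0, 179.0], 0.49)]
[0.31144844 0.02762746 1.61012083]
scene dial [([194.0, 221.0], 0.56)]
scene dial_grip [([190.0, 233.0], 0.62)]
scene meter [([197.0, 175.0], 0.67)]
scene meter_grip [([197.0, 173.0], 0.87)]
scene meter_head [([195.0, 174.0], 0.97)]
scene moss_top [([371.0, 242.0], 0.63), ([223.0, 265.0], 0.32)]
scene moss_frame [([370.0, 238.0], 0.96)]
scene lamp_post [([497.0, 119.0], 0.69)]
scene pot_cactus [([269.0, 207.0], 0.55)]
scene pot_snake [([230.0, 160.0], 0.96), ([250.0, 237.0], 0.77)]
scene pot_rosette [([278.0, 177.0], 0.55), ([223.0, 266.0], 0.51), ([132.0, 205.0], 0.4)]
[1.45333256 0.28353412 1.08646782]
```

View pics/top0.png

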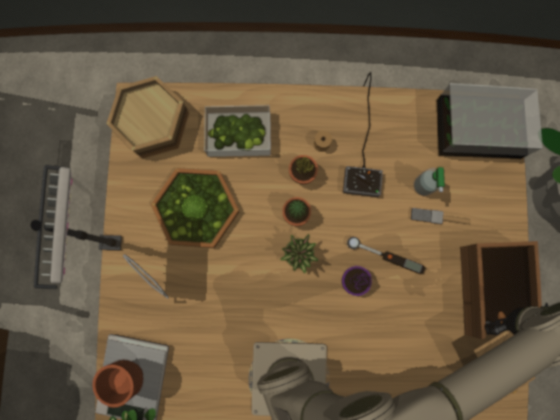

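View pics/scene0.png

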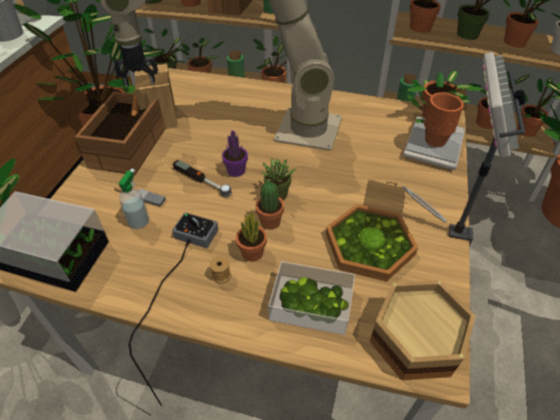

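The top view shows the dial box at (363,179), the meter from its head (353,242) to its handle end (423,267), the pots at (304,168), (296,210) and (300,255), the moss cushion at (194,207) and the lamp foot near (115,242).

Possible look-alikes:
- **Moss frame:** the empty wooden hexagon at (150,115) and the moss tub at (238,131). The choice is the hexagon with the cushion, at (194,207).
- **Snake plant:** the purple pot at (357,281), which isn't the one meant.
- **Meter:** the brush at (437,216) and the tweezers at (145,272). The choice is the black handle with the white head.

```bash
python3 - <<'E'
from h import *
a=cv2.imread('pics/top0.png');b=cv2.imread('pics/scene0.png')
A=cv2.resize(a[155:285,335:435],None,fx=4,fy=4,interpolation=cv2.INTER_CUBIC)   # 400x520
B=cv2.resize(b[155:250,165:250],None,fx=4.5,fy=4.5,interpolation=cv2.INTER_CUBIC)
B=cv2.copyMakeBorder(B,0,520-B.shape[0],0,0,cv2.BORDER_CONSTANT)
cv2.imwrite('pics/crop1.png',np.clip(np.hstack([A,B]).astype(float)*1.6,0,255).astype('uint8'))
P=lambda n,px,z:print(n,px,np.round(at(n,px,z),3))
P('top',(363,178.5),.0725);P('scene',(194,224),.0725)
P('top',(354,243),.03);P('top',(394,258.5),.032);P('top',(424,268),.03)
P('scene',(225,190),.03);P('scene',(193,174),.032)
P('top',(194,207),.05);P('scene',(372,238),.05)
P('top',(118,242),.0);P('scene',(461,232),0)
for z in (0,.1,.2,.4): print(z,np.round(proj('top',[[*at('scene',(461,232),0)[:2],z]]),1),np.round(proj('scene',[[*at('scene',(461,232),0)[:2],z]]),1))
for n,px,z in [('pot_snake',(304,168),.1),('cactus',(296,211),.1),('ros',(300,253),.1),('purple',(357,281),.1),('spray',(430,181),.1)]: print(n); P('top',px,z)
E
```

```text
top (363, 178.5) [ 0.638 -0.221  0.073]
scene (194, 224) [ 0.658 -0.21   0.073]
top (354, 243) [ 0.437 -0.2    0.03 ]
top (394, 258.5) [ 0.39  -0.328  0.032]
top (424, 268) [ 0.362 -0.427  0.03 ]
scene (225, 190) [ 0.453 -0.188  0.03 ]
scene (193, 174) [ 0.408 -0.325  0.032]
top (194, 207) [0.536 0.313 0.05 ]
scene (372, 238) [0.554 0.322 0.05 ]
top (118, 242) [0.42  0.571 0.   ]
scene (461, 232) [0.412 0.604 0.   ]
0 [[108.2 244.1]] [[461. 232.]]
0.1 [[ 97.4 241.7]] [[470.3 211. ]]
0.2 [[ 85.2 239. ]] [[480.4 187.7]]
0.4 [[ 55.3 232.2]] [[503.7 132.8]]
pot_snake
top (304, 168) [ 0.661 -0.032  0.1  ]
cactus
top (296, 211) [ 0.525 -0.011  0.1  ]
ros
top (300, 253) [ 0.397 -0.026  0.1  ]
purple
top (357, 281) [ 0.317 -0.2    0.1  ]
spray
top (430, 181) [ 0.631 -0.429  0.1  ]
```

View pics/crop1.png

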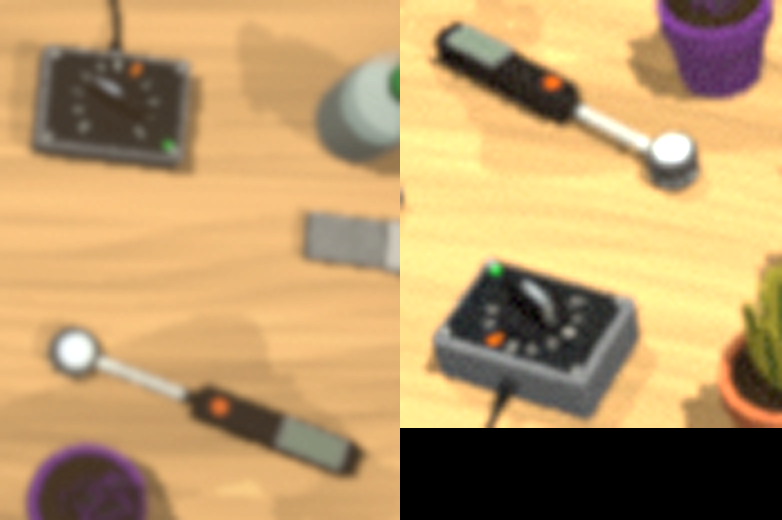

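The crop confirms the meter (head at upper left, handle at lower right) and the dial. The pointer's white end sits near mark 2–3 and the orange mark is to the right of tick 5. Next I'll move the wrist camera over the dial.

```bash
r='[0.48,-0.18,-0.06,0,0,-0.3,-1]'; python3 -m inch '[[[0,0,-0.05,0,0,0,-1],[0.04,-0.015,-0.06,0,0,0,-1],[0.48,-0.18,-0.06,0,0,-0.3,-1],[0.48,-0.18,-0.06,0,0,-0.3,-1],[0.48,-0.18,-0.06,0,0,-0.3,-1],[0.48,-0.18,-0.06,0,0,-0.3,-1],[0.48,-0.18,-0.06,0,0,-0.3,-1],[0.48,-0.18,-0.06,0,0,-0.3,-1],[0.48,-0.18,-0.06,0,0,-0.3,-1],[0.48,-0.18,-0.06,0,0,-0.3,-1]]]'
python3 - <<'E'
from h import *
print(np.round(imaging.calibration('wrist')['tool_from_camera'],3).tolist())
o=sensors.get_obs();print(o['joint_pos'],o['position'])
E
```

```text
clock: 2.2
position: [0.5519, -0.2971, 0.3086]
ee_rot: [0.948, 0.319, 0.0, 0.0]
ft_force: [0.5, -1.2, -0.1]
grip_width: 0.999
grasp_force: 0.0
[[-0.001, -0.96, -0.281, 0.072], [1.0, -0.001, -0.001, 0.001], [0.0, -0.281, 0.96, -0.126], [0.0, 0.0, 0.0, 1.0]]
[ 0.6828821   0.33500639 -0.34608659  1.34587106  0.11253822  1.47923365
 -0.5760242 ] [ 0.55190209 -0.29713012  0.30860212]
```

```bash
python3 - <<'E'
from h import *
o=sensors.get_obs();a=snap('wrist','w1')
for l in ['dial','dial_grip','meter_grip','meter_head']: print(l,[(np.round(r['pixel'],1).tolist(),round(r['conf'],2),np.round(at('wrist',r['pixel'],.0725 if 'dial' in l else .03,o),3)) for r in spotter.look_for(l,'wrist')][:3])
E
```

```text
dial [([280.1, 54.6], 0.86, array([ 0.64 , -0.225,  0.073]))]
dial_grip [([281.0, 56.2], 0.78, array([ 0.639, -0.227,  0.073]))]
meter_grip [([219.9, 286.2], 0.88, array([ 0.394, -0.319,  0.03 ]))]
meter_head [([220.0, 281.6], 0.71, array([ 0.4  , -0.316,  0.03 ]))]
```

View pics/w1.png

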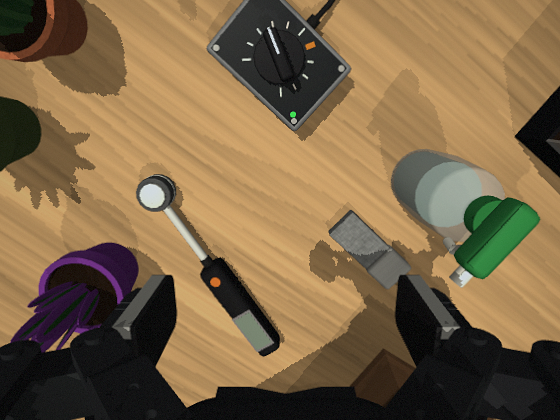

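The wrist view shows the dial bar with its white tip at (268,26) and other end at (298,92), and the orange mark at (311,45). The box corners are at (210,47), (296,127) and (347,68). The meter head is at (152,195) and its handle runs from (210,261) to (272,350).

```bash
python3 - <<'E'
from h import *
o=sensors.get_obs(); w=lambda px,z:at('wrist',px,z,o)[:2]
an=lambda v:np.degrees(np.arctan2(v[1],v[0]))
t,b=w((268,26),.0775),w((298,92),.0775); print('bar',t,b,(t+b)/2,np.linalg.norm(t-b),an(t-b))
c=[w(p,.044) for p in [(210,47),(296,127),(347,68)]]
print('box',c,an(c[0]-c[1]),np.linalg.norm(c[0]-c[1]),an(c[2]-c[1]),np.linalg.norm(c[2]-c[1]),(c[0]+c[2])/2)
print('orange',an(w((311,45),.048)-(t+b)/2))
h=w((155,193),.015);f=w((210,261),.032);e=w((272,350),.032); print('meter',h,f,e,an(f-e),an(h-e),np.linalg.norm(f-e))
R=Ro.from_quat(o['ee_rot']).as_matrix(); print('tool x,y deg',an(R[:2,0]),an(R[:2,1]))
g=(t+b)/2; print('to dial in tool',R.T@(np.array([*g,.0725])-o['position']))
E
```

```text
bar [ 0.65018762 -0.20465609] [ 0.62236387 -0.25922448] [ 0.63627575 -0.23194029] 0.06125251119140391 62.98352708129583
box [array([ 0.60531531, -0.16625607]), array([ 0.59547417, -0.27881288]), array([ 0.67059547, -0.28388672])] 85.0031834965886 0.1129862132152401 -3.863996386768375 0.07529245704774402 [ 0.63795539 -0.2250714 ]
orange -21.082402565459503
meter [ 0.43759866 -0.19654816] [ 0.4138912  -0.29302651] [ 0.36004588 -0.42305295] 67.50503976977852 71.09935297983947 0.14073448367986283
tool x,y deg 37.29139279986203 -52.708607124747026
to dial in tool [ 0.10889376 -0.001234    0.23557844]
```

```bash
python3 -m inch '[[[0.111,-0.003,0.16,0,0,-0.45,-1],[0.111,-0.003,0.16,0,0,-0.45,-1],[0.111,-0.003,0.16,0,0,-0.45,-1],[0.111,-0.003,0.16,0,0,-0.45,-1],[0.111,-0.003,0.16,0,0,-0.45,-1],[0.111,-0.003,0.16,0,0,-0.45,-1]]]'
python3 - <<'E'
from h import *
o=sensors.get_obs();a=snap('wrist','w2');print(o['joint_pos'])
cv2.imwrite('pics/w2s.png',cv2.resize(a,(420,315)))
for l in ['dial','dial_grip']: print(l,[(np.round(r['pixel'],1).tolist(),round(r['conf'],2),np.round(at('wrist',r['pixel'],.0725,o),3)) for r in spotter.look_for(l,'wrist')][:3])
E
```

```text
clock: 3.05
position: [0.6363, -0.2303, 0.1477]
ee_rot: [0.853, 0.522, -0.001, -0.0]
ft_force: [0.7, -1.0, 0.0]
grip_width: 1.001
grasp_force: 0.0
[ 0.57655917  0.54661355 -0.42106249  1.41035905  0.22774662  1.23412096
 -0.33723706]
dial [([282.6, 208.1], 0.66, array([ 0.642, -0.217,  0.072]))]
dial_grip []
```

View pics/w2.png

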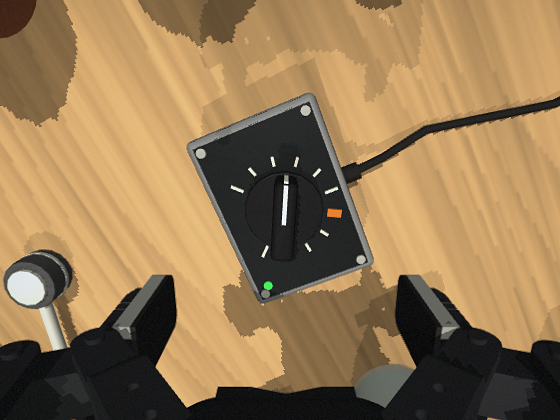

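The bar is aligned with the jaws' plane. Its pointer tip is at (286,175), between tick 2 (273,161) and tick 3 (296,161); orange 6 is at (334,213) and the box corners are at (190,147), (311,95), (371,264) and (265,302).

```bash
python3 - <<'E'
from h import *
o=sensors.get_obs(); w=lambda px,z:at('wrist',px,z,o)[:2]
an=lambda v:np.degrees(np.arctan2(v[1],v[0]))
c=[w(p,.044) for p in [(190,147),(311,95),(371,264),(265,302)]]
C=sum(c)/4; print('box c',C,[ (round(an(c[(i+1)%4]-c[i]),1),round(np.linalg.norm(c[(i+1)%4]-c[i]),4)) for i in range(4)])
T=[w(p,.0445) for p in [(236,188),(252,173),(273,161),(296,161),(316,174),(331,190),(334,213),(324,233),(308,247),(264,252)]]
ce,r=cv2.minEnclosingCircle(np.array(T,np.float32)); print('ticks c',ce,r,[round(an(t-ce),1) for t in T])
t,b=w((287,178),.0775),w((284,260),.0775);m=w((284,224),.0775);print('bar',t,b,(t+b)/2,np.linalg.norm(t-b),an(t-b),an(w((287,178),.0775)-m))
l=w((274,215),.0775),w((297,215),.0775);print(l,sum(l)/2)
R=Ro.from_quat(o['ee_rot']).as_matrix(); print('tool x,y deg',an(R[:2,0]),an(R[:2,1]))
for g in (C,ce): print(R.T@(np.array([*g,.0745])-o['position']))
E
```

```text
box c [ 0.64108594 -0.22588309] [(np.float64(-4.7), np.float64(0.08)), (np.float64(-95.8), np.float64(0.117)), (np.float64(174.5), np.float64(0.0775)), (np.float64(85.5), np.float64(0.1159))]
ticks c (0.6397053003311157, -0.22569668292999268) 0.03291844576597214 [np.float64(128.7), np.float64(103.3), np.float64(74.7), np.float64(48.4), np.float64(20.4), np.float64(-5.4), np.float64(-32.6), np.float64(-59.4), np.float64(-85.7), np.float64(-140.4)]
bar [ 0.65355699 -0.20322043] [ 0.63025745 -0.2450122 ] [ 0.64190722 -0.22411632] 0.04784788404381808 60.85967077028182 59.24751485102352
(array([ 0.63767851, -0.21845984]), array([ 0.6490125 , -0.22428271])) [ 0.64334551 -0.22137127]
tool x,y deg 62.900773123223935 -27.09908250406094
[0.00670011 0.00086901 0.07586246]
[ 0.00623712 -0.00044497  0.07585877]
```

```bash
python3 -m inch '[[[0.0065,0,0.04,0,0,0,-1],[0.0065,0,0.074,0,0,0,-1],[0.0065,0,0.074,0,0,0,-1],[0.0065,0,0.074,0,0,0,-1],[0.0065,0,0.074,0,0,0,1],[0.0065,0,0.074,0,0,0,1],[0.0065,0,0.074,0,0,0,1],[0.0065,0,0.074,0,0,0,1],[0.0065,0,0.074,0,0,0,1],[0.0065,0,0.074,0,0,0,1]]]' 40
```

```text
clock: 4.2
position: [0.639, -0.2228, 0.0748]
ee_rot: [0.852, 0.523, -0.001, -0.001]
ft_force: [-9.2, 2.1, 10.3]
grip_width: 0.142
grasp_force: 40.9
```

```bash
python3 -m inch '[[[-0.002,0,0,0,0,0.13,1],[-0.002,0,0,0,0,0.26,1],[-0.002,0,0,0,0,0.39,1],[-0.002,0,0,0,0,0.52,1],[-0.002,0,0,0,0,0.65,1],[-0.002,0,0,0,0,0.78,1],[-0.002,0,0,0,0,0.91,1],[-0.002,0,0,0,0,1.04,1],[-0.002,0,0,0,0,1.04,1]]]' 
python3 - <<'E'
from h import *
o=sensors.get_obs();print(o['joint_pos'],Ro.from_quat(o['ee_rot']).as_euler('ZYX',True))
E
```

```text
clock: 5.1
position: [0.6392, -0.2234, 0.0749]
ee_rot: [1.0, 0.029, -0.0, -0.001]
ft_force: [-3.9, 4.3, 5.7]
grip_width: 0.142
grasp_force: 40.4
[ 0.41846811  0.58833835 -0.20742107  1.47916652  0.12821219  1.08826887
 -1.32815944] [ 3.28422243e+00  2.71322242e-02 -1.79929423e+02]
```

```bash
python3 -m inch '[[[0,0,0,0,0,0.13,1],[0,0,0,0,0,0.26,1],[0,0,0,0,0,0.39,1],[0,0,0,0,0,0.52,1],[0,0,0,0,0,0.621,1],[0,0,0,0,0,0.621,1],[0,0,0,0,0,0.621,1]]]' 
python3 - <<'E'
from h import *
o=sensors.get_obs();print(o['joint_pos'],Ro.from_quat(o['ee_rot']).as_euler('ZYX',True))
E
python3 -m inch '[[[0,0,0,0,0,0,-1],[0,0,0,0,0,0,-1],[0,0,0,0,0,0,-1],[0,0,-0.05,0,0,0,-1],[0,0,-0.10,0,0,0,-1],[0,0,-0.12,0,0,0,-1],[0,0,-0.12,0,0,0,-1]]]'
python3 - <<'E'
from h import *
o=sensors.get_obs();a=snap('wrist','w3')
E
```

```text
clock: 5.8
position: [0.6391, -0.2238, 0.0748]
ee_rot: [0.961, -0.276, -0.0, -0.0]
ft_force: [-3.2, 2.5, 6.7]
grip_width: 0.138
grasp_force: 40.5
[ 0.33252777  0.58000423 -0.08705295  1.48484663  0.05313762  1.08001536
 -1.89583961] [-3.20622309e+01  6.54757427e-02 -1.79971996e+02]
clock: 6.5
position: [0.641, -0.2256, 0.1989]
ee_rot: [0.961, -0.277, 0.004, 0.0]
ft_force: [0.5, 0.1, 0.1]
grip_width: 1.001
grasp_force: 0.0
```

View pics/w3.png

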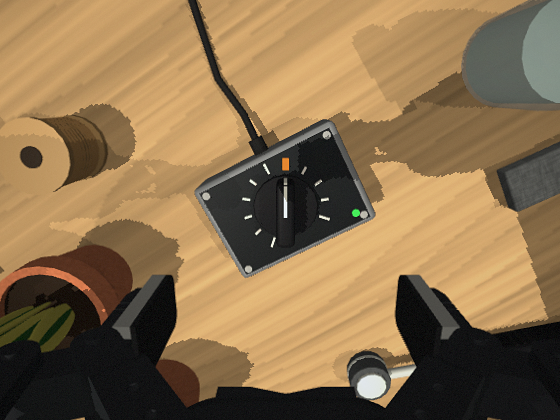

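The pointer tip (286,180) points straight at the orange mark (285,163), so the dial is set. On to the meter.

```bash
python3 -m inch '[[[-0.155,0.222,-0.02,0,0,-1.8,-1],[-0.155,0.222,-0.02,0,0,-1.8,-1],[-0.155,0.222,-0.02,0,0,-1.8,-1],[-0.155,0.222,-0.02,0,0,-1.8,-1],[-0.155,0.222,-0.02,0,0,-1.8,-1],[-0.155,0.222,-0.02,0,0,-1.8,-1],[-0.155,0.222,-0.02,0,0,-1.8,-1],[-0.155,0.222,-0.02,0,0,-1.8,-1],[-0.155,0.222,-0.02,0,0,-1.8,-1],[-0.155,0.222,-0.02,0,0,-1.8,-1]]]' >/dev/null
python3 -m inch '[[[0,0,0,0,0,-0.31,-1],[0,0,0,0,0,-0.31,-1],[0,0,0,0,0,-0.31,-1],[0,0,0,0,0,-0.31,-1]]]'
python3 - <<'E'
from h import *
o=sensors.get_obs();a=snap('wrist','w4');print(o['joint_pos'],Ro.from_quat(o['ee_rot']).as_euler('ZYX',True))
E
```

```text
clock: 7.95
position: [0.3895, -0.3304, 0.2133]
ee_rot: [0.815, 0.579, -0.0, -0.001]
ft_force: [-0.7, -0.6, -0.1]
grip_width: 1.0
grasp_force: 0.0
[ 0.75583606  0.11378927 -0.15181048  1.79988112  0.01814075  1.23092269
  0.26271306] [ 7.07369652e+01 -2.89244447e-02 -1.79909859e+02]
```

View pics/w4.png

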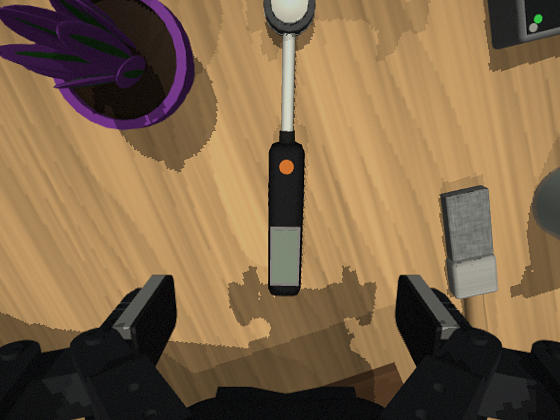

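The handle lies almost along the tool's x axis, from its rear end (284,295) to its front (287,143), with the head at (290,8). The purple pot's rim is to the left, around (130,60).

```bash
python3 - <<'E'
from h import *
o=sensors.get_obs(); w=lambda px,z:at('wrist',px,z,o)
an=lambda v:np.degrees(np.arctan2(v[1],v[0]))
e,f,h=w((284.5,290),.032),w((286.5,145),.032),w((289.5,6),.032)
print(e,f,h,np.linalg.norm(f-e),np.linalg.norm(h-e),an(f-e),an(h-e))
R=Ro.from_quat(o['ee_rot']).as_matrix(); 
T=lambda p:np.round(R.T@(p-o['position']),4)
print(T(e),T(f),T(h),'pot rim',T(w((190,60),.1)),T(w((130,128),.1)))
E
```

```text
[ 0.35876548 -0.41750671  0.032     ] [ 0.40363274 -0.29466051  0.032     ] [ 0.43956975 -0.19860841  0.032     ] 0.13078325862104917 0.23333622978947896 69.9362316590652 69.73884502260339
[-0.0925 -0.0002  0.1815] [0.0383 0.0017 0.1815] [0.1408 0.0039 0.1816] pot rim [ 0.0963 -0.0563  0.1136] [ 0.0565 -0.097   0.1137]
```

```bash
python3 -m inch '[[[-0.002,0.001,0.05,0,0,0.017,-1],[-0.002,0.001,0.10,0,0,0.017,-1],[-0.002,0.001,0.15,0,0,0.017,-1],[-0.002,0.001,0.187,0,0,0.017,-1],[-0.002,0.001,0.187,0,0,0.017,-1],[-0.002,0.001,0.187,0,0,0.017,-1]]]'
python3 -m inch '[[[0,0,0,0,0,0,1],[0,0,0,0,0,0,1],[0,0,0,0,0,0,1],[0,0,0,0,0,0,1],[0,0,0,0,0,0,1],[0,0,0,0,0,0,1]]]' 80
```

```text
clock: 8.6
position: [0.3904, -0.3328, 0.0279]
ee_rot: [0.82, 0.573, -0.0, -0.0]
ft_force: [1.0, -0.5, 0.9]
grip_width: 0.998
grasp_force: 0.0
clock: 9.2
position: [0.3908, -0.3333, 0.0285]
ee_rot: [0.819, 0.573, 0.0, 0.001]
ft_force: [-1.0, 1.1, 9.1]
grip_width: 0.333
grasp_force: 80.8
```

```bash
python3 -m inch '[[[0,0,-0.03,0,0,0,1],[0,0,-0.07,0,0,0,1],[0,0,-0.12,0,0,0,1],[0,0,-0.17,0,0,0,1],[0,0,-0.22,0,0,0,1],[0,0,-0.27,0,0,0,1],[0,0,-0.28,0,0,0,1],[0,0,-0.28,0,0,0,1]]]'
python3 - <<'E'
from h import *
o=sensors.get_obs();print(o['joint_pos'],Ro.from_quat(o['ee_rot']).as_euler('ZYX',True),o['torque'])
a=cv2.imread('pics/top0.png');b=cv2.imread('pics/scene0.png')
A=cv2.resize(a[150:290,30:250],(660,420),interpolation=cv2.INTER_CUBIC)
B=cv2.resize(b[40:290,320:560],(0,0),fx=1.0,fy=1.0)
cv2.imwrite('pics/c2.png',np.clip(A*1.5,0,255).astype('uint8'))
B=cv2.resize(b[180:285,310:490],(0,0),fx=4,fy=4,interpolation=cv2.INTER_CUBIC);cv2.imwrite('pics/c3.png',B)
E
```

```text
clock: 10.0
position: [0.3907, -0.3331, 0.3089]
ee_rot: [0.819, 0.574, 0.0, 0.002]
ft_force: [0.2, 0.0, -3.2]
grip_width: 0.332
grasp_force: 80.2
[ 0.75750534  0.06368543 -0.1474907   1.65241623  0.00971572  1.42280454
  0.25969099] [6.99911924e+01 6.42447764e-02 1.79816547e+02] [-0.02131424  0.03422038 -0.04798663]
```

View pics/c2.png

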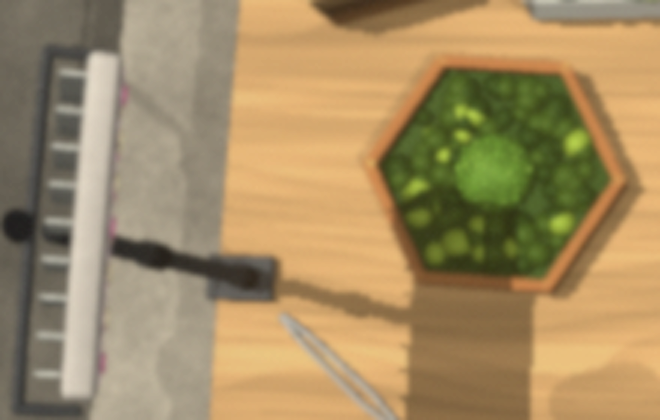

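View pics/c3.png

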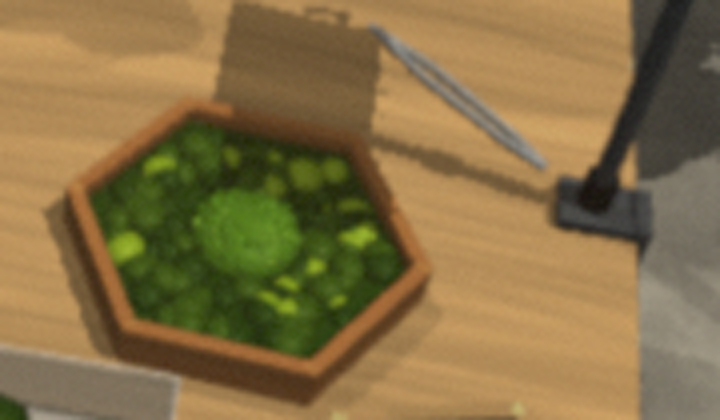

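From the top view, the cushion is at (194,207) and the post foot at about (113,241), which puts the lamp at a heading of roughly 114°. I'll carry the meter high over the plants to a look pose beside the moss.

```bash
python3 -m inch '[[[0.02,0,0,0,0,-0.02,1],[0.06,0.002,0,0,0,-0.07,1],[0.11,0.003,0,0,0,-0.13,1],[0.16,0.005,0,0,0,-0.2,1],[0.21,0.006,0,0,0,-0.26,1],[0.26,0.008,0,0,0,-0.32,1],[0.31,0.009,0,0,0,-0.38,1],[0.36,0.011,0,0,0,-0.44,1],[0.41,0.012,0,0,0,-0.5,1],[0.45,0.013,0,0,0,-0.54,1]]]'
python3 -m inch '[[[0,0,0,0,0,0,1]]]'
python3 - <<'E'
from h import *
o=sensors.get_obs(); R=Ro.from_quat(o['ee_rot']).as_matrix(); print(o['joint_pos'],Ro.from_quat(o['ee_rot']).as_euler('ZYX',True))
print(R.T@(np.array([.627,.261,.309])-o['position']))
E
```

```text
clock: 11.0
position: [0.5555, 0.0894, 0.3047]
ee_rot: [0.634, 0.773, -0.001, -0.002]
ft_force: [0.7, -1.0, -2.9]
grip_width: 0.329
grasp_force: 80.0
clock: 11.1
position: [0.5553, 0.0931, 0.3043]
ee_rot: [0.632, 0.775, -0.0, -0.003]
ft_force: [-0.1, -0.0, -2.9]
grip_width: 0.328
grasp_force: 80.0
[ 0.24625637  0.22153814 -0.57669192  1.51323359  0.11645565  1.44573847
 -0.13194867] [ 101.58452893   -0.23827534 -179.79166896]
[ 0.15010514  0.10393381 -0.00445437]
```

```bash
python3 -m inch '[[[0.04,0.027,0,0,0,-0.05,1],[0.08,0.055,0,0,0,-0.1,1],[0.12,0.083,0,0,0,-0.15,1],[0.15,0.104,0,0,0,-0.22,1],[0.15,0.104,0,0,0,-0.22,1],[0.15,0.104,0,0,0,-0.22,1]]]'
python3 - <<'E'
from h import *
o=sensors.get_obs();a=snap('wrist','w5');print(o['joint_pos'],Ro.from_quat(o['ee_rot']).as_euler('ZYX',True))
for l in ['moss_top','moss_frame']: print(l,[(np.round(r['pixel'],1).tolist(),round(r['conf'],2),np.round(at('wrist',r['pixel'],.047,o),3)) for r in spotter.look_for(l,'wrist')][:3])
E
```

```text
clock: 11.7
position: [0.6289, 0.2537, 0.3042]
ee_rot: [0.547, 0.837, -0.002, -0.002]
ft_force: [-0.5, -0.5, -2.4]
grip_width: 0.333
grasp_force: 80.6
[-0.0425852   0.50814184 -0.63402938  1.17681948  0.29079831  1.548405
 -0.20832659] [ 1.13676781e+02 -4.47673285e-02 -1.79743980e+02]
moss_top [([215.2, 85.0], 0.75, array([0.531, 0.306, 0.047]))]
moss_frame [([215.8, 88.0], 0.9, array([0.532, 0.304, 0.047]))]
```

View pics/w5.png

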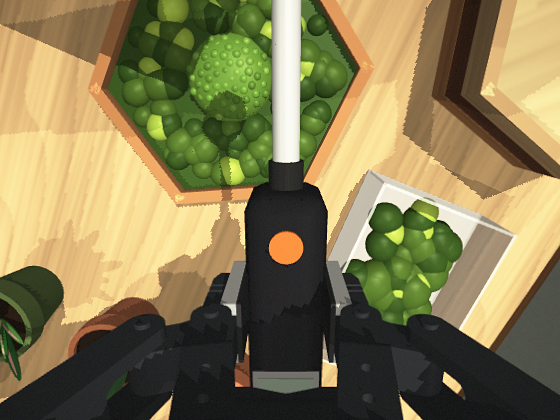

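The cushion centre is at about (231,77), matching the midpoint of the frame's corners (92,88) and (372,66), which is (232,77). The handle and stem lie along the tool's x axis at column 286.

```bash
python3 - <<'E'
from h import *
o=sensors.get_obs(); w=lambda px,z:at('wrist',px,z,o)
R=Ro.from_quat(o['ee_rot']).as_matrix()
m=w((231,77),.045); k=(w((92,88),.042)+w((372,66),.042))/2; print(m,k,np.linalg.norm(w((92,88),.042)-w((372,66),.042)))
m=(m+k)/2
print('top',at('top',(194.3,207.3),.045))
L=at('top',(112.7,240.7),.03); L2=at('scene',(459.5,230),.03); print(L,L2)
an=np.degrees(np.arctan2(*(L-m)[1::-1])); print('heading',an)
a=np.radians(114);t=m[:2]-.144*np.array([np.cos(a),np.sin(a)]);print('tcp target',t, R.T@(np.array([*t,.20])-o['position']))
# where the head appears in scene vs expected
P=o['position']+R@np.array([[.144,0,-.0035],[.04,0,-.0035],[-.1,0,-.0035]]).T.T[0]
Q=[o['position']+R@np.array(v) for v in ([.144,0,-.0035],[-.1,0,0])]
print('scene expect',proj('scene',Q),'top',proj('top',Q))
s=snap('scene','s5'); s2=snap('top','t5')
for n in('scene','top'): print(n,[(np.round(r['pixel'],1).tolist(),round(r['conf'],2)) for l in('meter_head','meter_grip','moss_top') for r in spotter.look_for(l,n)])
E
```

```text
[0.543626   0.31727331 0.045     ] [0.54236253 0.31741507 0.042     ] 0.27891970897410107
top [0.53610648 0.31294642 0.045     ]
[0.42160093 0.57920005 0.03      ] [0.4331005 0.5907225 0.03     ]
heading 114.87189025912902
tcp target [0.60156434 0.18579364] [-0.0486547  -0.05190641  0.10670075]
scene expect [[409.65959797 183.02331545]
 [316.2865462  193.75000962]] top [[152.38804735 178.81899125]
 [236.50179528 145.80790052]]
scene [([349.9, 193.1], 0.89), ([371.6, 240.5], 0.7), ([278.9, 174.2], 0.67)]
top [([164.0, 176.5], 0.78), ([183.9, 215.6], 0.74), ([430.2, 222.9], 0.19), ([164.6, 175.4], 0.91), ([187.7, 214.0], 0.81), ([242.8, 128.5], 0.69)]
```

```bash
python3 -m inch '[[[-0.025,-0.026,0.02,0,0,0,1],[-0.05,-0.052,0.05,0,0,0,1],[-0.05,-0.052,0.09,0,0,0,1],[-0.05,-0.052,0.11,0,0,0,1],[-0.05,-0.052,0.11,0,0,0,1],[-0.05,-0.052,0.11,0,0,0,1],[-0.05,-0.052,0.11,0,0,0,1]]]'
python3 - <<'E'
from h import *
o=sensors.get_obs(); R=Ro.from_quat(o['ee_rot']).as_matrix(); print(Ro.from_quat(o['ee_rot']).as_euler('ZYX',True))
Q=o['position']+(R@np.array([.144,0,-.0015])); M=np.array([.5425,.3165,.05])
print('head',Q,'err tool',R.T@(M-Q))
for n in('scene','top'):
    a=snap(n,n+'6'); p=proj(n,[Q])[0]; print(n,'expect dome',p)
    x,y=np.round(p).astype(int); c=a[y-22:y+23,x-22:x+23].astype(int)
    b=((c.min(2)>110)&(c.max(2)-c.min(2)<60)).astype('uint8'); N,_,st,ce=cv2.connectedComponentsWithStats(b)
    for i in range(1,N):
        if st[i,4]>8: print('  blob',st[i,4],ce[i]+[x-22,y-22],st[i,:4])
    print([(np.round(r['pixel'],1).tolist(),round(r['conf'],2)) for r in spotter.look_for('meter_head',n)])
print('px/m z scene',proj('scene',[Q,Q+[0,0,.02]]), 'axis',proj('scene',[Q,Q+R@[.02,0,0]]))
E
```

```text
clock: 12.95
position: [0.6031, 0.1868, 0.1993]
ee_rot: [0.548, 0.837, 0.001, 0.001]
ft_force: [-0.0, -0.8, -2.0]
grip_width: 0.329
grasp_force: 80.7
[1.13561758e+02 8.69786191e-03 1.79840876e+02]
head [0.54557222 0.31877286 0.20073614] err tool [-0.0008324  -0.00414325  0.15072534]
scene expect dome [379.20815364 200.93411244]
  blob 72 [380.25       201.56944444] [18 19 11  8]
  blob 58 [364.86206897 206.03448276] [ 0 25 17  5]
[([323.3, 209.8], 0.77)]
top expect dome [183.19172404 196.11080187]
  blob 26 [198.38461538 191.11538462] [31 14 14  7]
  blob 75 [183.36 196.44] [18 18 10 10]
[]
px/m z scene [[379.20815364 200.93411244]
 [380.33320443 195.86370455]] axis [[379.20815364 200.93411244]
 [386.03487134 200.17448526]]
```

The dome shows within 1 px of where it should be in both fixed cameras, so the meter is level and where I expected it. Now the slow descent.

```bash
python3 -m inch '[[[-0.002,-0.004,0.02,0,0,-0.01,1],[-0.002,-0.004,0.04,0,0,-0.01,1],[-0.002,-0.004,0.06,0,0,-0.01,1],[-0.002,-0.004,0.08,0,0,-0.01,1],[-0.002,-0.004,0.095,0,0,-0.01,1],[-0.002,-0.004,0.104,0,0,-0.01,1],[-0.002,-0.004,0.104,0,0,-0.01,1],[-0.002,-0.004,0.104,0,0,-0.01,1],[-0.002,-0.004,0.104,0,0,-0.01,1]]]'
python3 - <<'E'
from h import *
o=sensors.get_obs(); R=Ro.from_quat(o['ee_rot']).as_matrix()
Q=o['position']+(R@np.array([.144,0,-.0015])); M=np.array([.5425,.3165,.05])
print('head',Q,'err tool',R.T@(M-Q),'underside above moss',o['position'][2]-.0285-.05)
L=np.array([.425,.583,.1]);print('lamp in tool',R.T@(L-Q),abs(o['joint_velocities']).max())
for n in('scene','top'):
    a=snap(n,n+'7'); p=proj(n,[Q])[0]; x,y=np.round(p).astype(int); c=a[y-15:y+16,x-15:x+16].astype(int)
    b=((c.min(2)>110)&(c.max(2)-c.min(2)<60)).astype('uint8'); N,_,st,ce=cv2.connectedComponentsWithStats(b)
    print(n,'expect',p,[(st[i,4],ce[i]+[x-15,y-15]) for i in range(1,N) if st[i,4]>8],'moss',proj(n,[M]))
E
```

```text
clock: 14.05
position: [0.6001, 0.1829, 0.0944]
ee_rot: [0.544, 0.839, 0.001, 0.001]
ft_force: [0.6, -0.0, -2.6]
grip_width: 0.328
grasp_force: 80.9
head [0.54125733 0.31428712 0.09586487] err tool [0.00152646 0.00196231 0.04586771] underside above moss 0.01590974297183248
lamp in tool [ 0.29275969  0.00366493 -0.00422029] 0.004265481148285713
scene expect [372.35292731 224.35107864] [(np.int32(67), array([373.49253731, 225.05970149])), (np.int32(32), array([361.40625, 228.90625]))] moss [[370.81631537 234.74840315]]
top expect [191.12305785 203.23468594] [(np.int32(61), array([191.19672131, 203.29508197])), (np.int32(11), array([202.81818182, 199.36363636]))] moss [[193.03185831 205.05793023]]
```

```bash
python3 -m inch '[[[0,0,0,0,0,0,1],[0,0,0,0,0,0,1],[0,0,0,0,0,0,1],[0,0,0,0,0,0,1],[0,0,0,0,0,0,1]]]'; python3 -c "
from workcell import order
print(order.hand_in())"
```

```text
clock: 14.65
position: [0.5995, 0.1826, 0.0933]
ee_rot: [0.544, 0.839, -0.0, 0.0]
ft_force: [-0.3, 0.5, -2.0]
grip_width: 0.331
grasp_force: 80.9
the job is handed in; nothing more can be done
None
```

The job is handed in, with no verdict returned: the dial points at the orange mark 6, and the gripper holds the meter level about 15 mm above the moss cushion (by my measurement 3 mm or so off its middle), head towards the grow lamp.

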